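# Pack an order of lidded boxes on the packing tray

## Task

Pack this order on the packing tray: slide the tray's cover open, lay both loose carrying handles in the compartment, and slide the cover fully home over them, which frees the deck. Then stack every lidded box on the bench into one square, upright column on the deck's dark inlaid panel, lids up, each box's long side along the panel's long side, tall boxes below flat ones. Leave the plane, the bucket and the glue bottle where they are.

Things in the scene. Friction and masses are not known exactly. Their poses are not given: they have to be found in the camera images.
- tray: fixed wooden packing tray lying on the bench, 170 mm (x) by 300 mm (y), z up; origin at the centre of its underside. Its -y half is an open-topped compartment, its +y half a solid deck. Along both long sides (x = -81 and +81 mm) runs a rail 8 mm thick whose top is 49 mm above the bench; the rails carry the sliding cover.
- deck (a point): centre of the dark inlaid panel (64 mm in x by 110 mm in y, flush) on the tray's deck, at the deck's top surface, 30 mm above the bench; axes as the tray's. The deck is 154 mm wide in x between the rails and reaches 72 mm to +y and 72 mm to -y from here. While the cover is open it lies over the deck.
- compartment (a point): centre of the compartment's floor, 8 mm above the bench; axes as the tray's. The compartment is 154 mm (x) by 142 mm (y) inside and 31 mm deep under the cover.
- cover (a joint): slide joint of the flat plywood cover (152 by 148 mm, 6 mm thick, its top 45 mm above the bench), m: 0 = fully home over the compartment, grows to 0.140 as it slides along the tray's +y over the deck (compartment fully uncovered). It starts nearly shut and slides with about 1.5 N of friction.
- cover_grip (a point): point to grip on the upright grip bar in the middle of the cover: a dark wooden bar 70 mm long in the tray's x, 16 mm thick in y, rising from the cover's top at 45 mm to 77 mm above the bench; this point is on its centre line, 65 mm above the bench. Axes as the tray's; moves with the cover.
- tall1: tall closed lidded wooden box, pale wood, 62 mm (its x) by 110 mm (its y, the long side) by 58 mm high (z, lid up); solid when handled, the lid does not come off. Origin: centre of its underside. May be absent.
- tall2: tall closed lidded wooden box, pale wood, 62 mm (its x) by 110 mm (its y, the long side) by 58 mm high (z, lid up); solid when handled, the lid does not come off. Origin: centre of its underside. May be absent.
- flat1: flat closed lidded wooden box, pale wood, 62 mm (its x) by 110 mm (its y, the long side) by 40 mm high (z, lid up); solid when handled, the lid does not come off. Origin: centre of its underside. May be absent.
- flat2: flat closed lidded wooden box, pale wood, 62 mm (its x) by 110 mm (its y, the long side) by 40 mm high (z, lid up); solid when handled, the lid does not come off. Origin: centre of its underside. May be absent.
- handle1: loose wooden carrying handle: a plain bar of pale wood 22 mm (x) by 100 mm (y, long) by 20 mm high, lying flat. Origin: centre of its underside.
- handle2: loose wooden carrying handle: a plain bar of pale wood 22 mm (x) by 100 mm (y, long) by 20 mm high, lying flat. Origin: centre of its underside.
- plane: wooden hand plane, 44 by 150 mm, 45 mm high with an iron sticking up; bystander. Origin: centre of its underside.
- bucket: small lidded wooden bucket, 110 mm across, 115 mm high; bystander. Origin: centre of its underside.
- glue: glue bottle, 60 mm across, 150 mm high; bystander. Origin: centre of its underside.
Not all that is in view belongs to the job. What is shaped like the handle2 but grey or turquoise is not meant.

How it is judged:
On the way, in this order (a step that is already met when the one before it is completed fails the run):
1. both carrying handles lie in the compartment (x of handle1 in the frame of compartment between -0.077 and 0.077 m and y of handle1 in the frame of compartment between -0.071 and 0.071 m and z of handle1 in the frame of compartment between -0.008 and 0.026 m and x of handle2 in the frame of compartment between -0.077 and 0.077 m and y of handle2 in the frame of compartment between -0.071 and 0.071 m and z of handle2 in the frame of compartment between -0.008 and 0.026 m), for 0.2 s.
2. the cover is fully home over the compartment, with the handles in it (all of step 1 and value of joint cover below 0.006 m), for 0.2 s.
At the end, for the whole second after the job is handed in: Handles in the compartment; cover home within 6 mm; every box present in one column on the deck, centre within 12 mm of the panel's, long side within 0.12 rad of the panel's, level within 0.06 rad, lid up, flat boxes above tall ones; all at rest (all of step 2 and horizontal distance between each of tall1, tall2, flat1, flat2 and deck below 0.012 m and angle between the y axis of each of tall1, tall2, flat1, flat2 and the y axis of deck, either way round below 0.12 rad and angle between each of tall1, tall2, flat1, flat2's own z axis and vertical below 0.06 rad and z of each of flat1, flat2 in the frame of tall1 above 0.03 m and z of each of flat1, flat2 in the frame of tall2 above 0.03 m and linear speed of each of handle1, handle2, tall1, tall2, flat1, flat2 below 0.02 m/s); the robot touches nothing.
It fails at once if a bystander (plane, bucket, glue bottle) is moved by more than 30 mm or tipped (distance of any of plane, bucket, glue from where it was at the start of the episode above 0.03 m or angle between any of plane, bucket, glue's own z axis and vertical above 0.5 rad).
Of tall1, tall2, flat1, flat2 only 3 to 4 are there at a start; the rules pass over those that are not, and their reading is None.
At some moment in a run one of handle1, handle2 may be knocked a few centimetres aside while the robot is not near it.
Once in a run the grip may slacken for a moment while it holds something.
It also fails if it takes over 200 s, if anything falls off the work surface, if the arm or the gripper's body presses on something with over 40 N, if the wrist force passes 120 N, or if a joint passes its speed limit or range.

## Robot

A 6-joint arm with a two-finger parallel gripper is mounted at the origin on the work surface. World frame = base frame: x ahead of the robot, y to its left, z up, the work surface at z = 0. Lengths are in m, angles in rad, forces in N, time in s.
With the tool pointing down it reaches from about 0.3 to 0.75 m from the base axis. Payload 8.5 kg.
Tool frame: the origin (TCP) lies at the very end of the fingers, on their centre line; the grasp point (between the pads) lies 19 mm behind it (r.grip_point_offset is the distance from the TCP to the grasp point, in m); z points along the fingers, y is the line along which they close (so a half turn about z gives the same grasp; the last joint's range is limited). The gripper opens to 85 mm and grips with 20 to 120 N. Pads are 22 mm wide; open, the fingers measure 114 mm over their backs; the gripper's body (76 mm by 85 mm) begins 54 mm behind the grasp point. The pads swing forward as they close: fully open they stand 13 mm farther back than shut.
Start: joints at [-1.428, 0.381, 1.297, -0, 1.464, -0.215], TCP at [0.193, -0.515, 0.231] pointing down, gripper open.
Joint ranges: [-3.11, 3.11], [-0.89, 2.33], [0.22, 2.48], [-1.42, 4.56], [0.17, 2.85], [-2.88, 2.88]. Speed limits (rad/s): [2.39, 2.39, 3.14, 3.14, 3.14, 3.14].

## Interface

Orientations are given as a unit quaternion [x, y, z, w].
In Python, from bench import r gives the robot as it stands.
- The arm moves only by the tool apply_moves, never from a script. Its argument "steps" is a list of rows, each a list of 3 entries, a list of its own where there are three numbers: the closure, from -1 (fully open) to 1 (shut), then the shift along the tool's x, y, z in mm, then the turn about the tool's z in degrees. In form: [[grip, [tx, ty, tz], yaw], ...]. A call has 1 to 8 rows; each row is the pose to reach, as a shift and turn from the pose commanded when the call began, along the tool's axes at that moment; what a row does not reach only later rows make up. A row lasts 1/10 s, in which the tool goes at most 50 mm and 8.59 degrees, less where a joint would pass 70% of its speed; a pose out of reach is approached as far as the arm can. A call with a gripper value outside its range is refused whole. The fingers move at their own pace and stop on an object; "force" is the grip in N (left out, the last holds). Time passes only in rows, so rows that repeat a pose let the fingers close. It gives the time, the measured TCP pose, the force, the opening and the grip force at its end, in the units of the state.
- r.get_state(): the state, without advancing time (a new reading comes with each control period).
- r.get_image(name): name is "side" or "top"; returns a dict with "color" (384x512x3 uint8, red, green, blue), "fx", "fy", "cx", "cy" (pixels), "xyz" and "rotation" of the camera in the world. Camera axes: x right, y up, looking along -z (the intrinsics and any distortion apply to the point x, -y, -z); pixel columns grow to the right and rows downward; lengths in m; the calibration is good to about 2 mm. A picture is of the moment at which its call begins. There is no depth.
- r.finish_job(): hands the job in; it is judged then, once.
The state is a dict: "t": time; "joint_positions": joint angles; "joint_velocities": joint speeds; "joint_efforts": joint torques, N m; "position": TCP position; "eef_rot": TCP orientation; "wrist_force": force on the tool from outside, world axes, zero at the start; "ft_torque": the same for the moment, N m; "opening": finger opening in m; "finger_force": force on a finger pad.
Only numpy, scipy, OpenCV 4.12 (cv2) and the standard library are available. Lean on these libraries where they do the work, as an engineer would, in place of code of your own. Each camera call takes 0.05 s, during which the arm holds its last target. There are 200 camera calls.

## Working session

There is one attempt and no reset: what is moved stays moved. The work goes in short steps, Python scripts to look and compute and a tool call to move; the robot and the scene stay as the last step left them, time stands still between calls to the robot, and variables do not carry over. Pictures are saved under pics/ and viewed, at most 14 in all, crops included, and the job is handed in when it is done.

Besides the shell and the picture viewer there is one more tool, called after "Call:" as a command line: name --argument value ..., lists and objects as JSON in quotes. apply_moves: Moves the arm, as the interface text tells. Its arguments: {"type":"object","properties":{"steps":{"type":"array","items":{"type":"array"}},"force":{"type":"number"}},"required":["steps"]}

```bash
ls; mkdir -p pics
cat > h.py <<'E'
import numpy as np, cv2
from bench import r
def im(n):
    d=r.get_image(n); return d
def save(d,f,crop=None,s=1):
    c=cv2.cvtColor(d["color"],cv2.COLOR_RGB2BGR)
    if crop: x0,y0,x1,y1=crop; c=c[y0:y1,x0:x1]
    c=cv2.resize(c,None,fx=s,fy=s,interpolation=cv2.INTER_CUBIC); cv2.imwrite("pics/"+f,c)
def ray(d,uv,z):
    uv=np.atleast_2d(np.float64(uv)); 
    v=np.c_[(uv[:,0]-d["cx"])/d["fx"],-(uv[:,1]-d["cy"])/d["fy"],-np.ones(len(uv))]@np.array(d["rotation"]).reshape(3,3).T
    o=np.array(d["xyz"]); return o+v*((z-o[2])/v[:,2])[:,None]
def proj(d,p):
    q=(np.atleast_2d(p)-np.array(d["xyz"]))@np.array(d["rotation"]).reshape(3,3)
    return np.c_[d["cx"]+d["fx"]*q[:,0]/-q[:,2],d["cy"]-d["fy"]*q[:,1]/-q[:,2]]
E
python3 - <<'E'
from h import *
for n in("top","side"):
    d=im(n); save(d,n+"0.png",s=1.5); print({k:(v if k!="color" else 0) for k,v in d.items()})
print(r.get_state())
E
```

```text
pics
{'color': 0, 'fx': 408.4495398037987, 'fy': 408.4495398037987, 'cx': 256.88711472002535, 'cy': 192.13792507461983, 'xyz': array([ 0.28849816, -0.00268227,  1.32798312]), 'rotation': array([ 0.07224045, -0.07294024, -0.69974164,  0.70698138])}
{'color': 0, 'fx': 372.1706320433845, 'fy': 372.1706320433845, 'cx': 256.29747661525823, 'cy': 192.55834760846128, 'xyz': array([ 0.42130688, -0.66281963,  0.65731053]), 'rotation': array([ 0.40614569, -0.02671175, -0.07273167,  0.91051758])}
{'t': 0.1, 'joint_positions': array([-1.42827159e+00,  3.81098295e-01,  1.29818618e+00,  1.99368499e-05,
        1.46362101e+00, -2.15304607e-01]), 'joint_velocities': array([ 0.00076235,  0.00112714, -0.00382874,  0.00065676, -0.00050573,
        0.00041263]), 'joint_efforts': array([ 4.82232717e-03, -4.49224126e+01, -2.31655723e+01, -9.78421849e-05,
        3.68826135e-03, -2.57494565e-05]), 'position': array([ 0.19259291, -0.51488047,  0.23078941]), 'eef_rot': array([ 9.84037398e-01,  1.77960580e-01,  3.37854974e-05, -6.55617231e-04]), 'wrist_force': array([-0.09990133, -0.29030462, -0.1471049 ]), 'ft_torque': array([-0.03366937, -0.00268605, -0.01640367]), 'finger_force': 0.0, 'opening': 0.08561798172339018}
```

```bash
sed -i 's/np.array(d\["rotation"\]).reshape(3,3)/R.from_quat(d["rotation"]).as_matrix()/; 1a from scipy.spatial.transform import Rotation as R' h.py; grep -n R.from h.py
```

```text
12:    v=np.c_[(uv[:,0]-d["cx"])/d["fx"],-(uv[:,1]-d["cy"])/d["fy"],-np.ones(len(uv))]@R.from_quat(d["rotation"]).as_matrix().T
15:    q=(np.atleast_2d(p)-np.array(d["xyz"]))@R.from_quat(d["rotation"]).as_matrix()
```

View pics/top0.png

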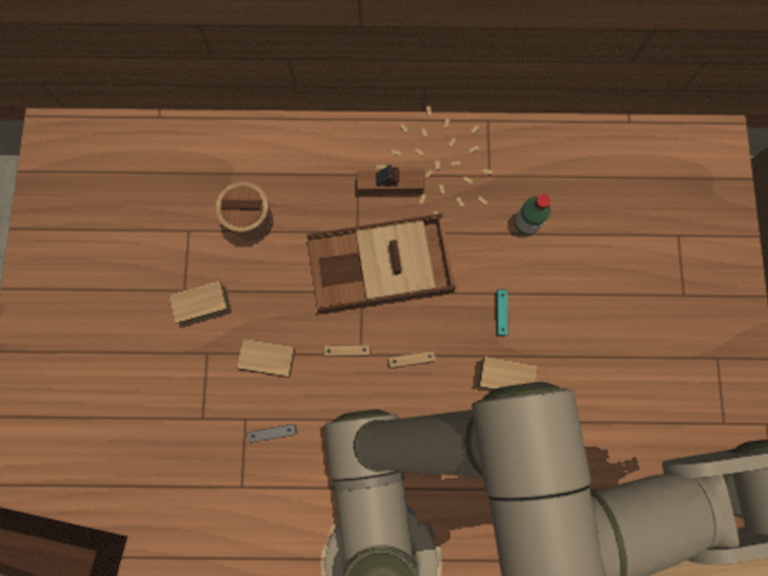

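View pics/side0.png

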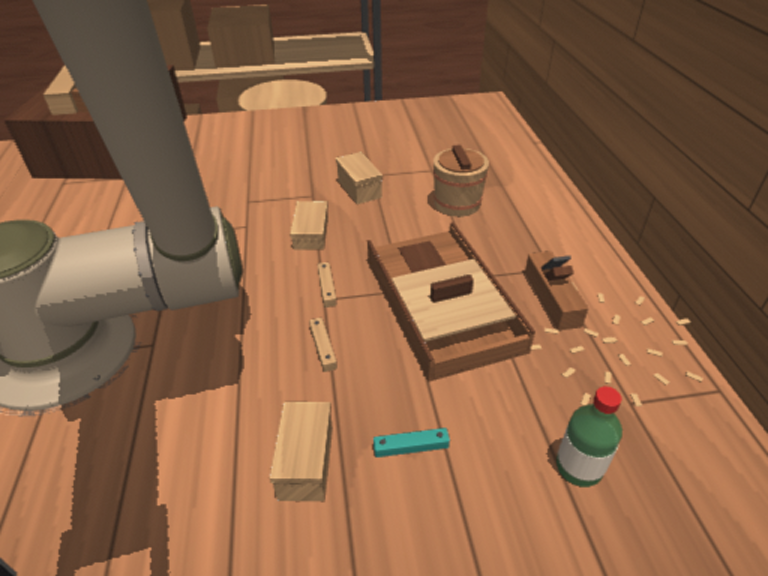

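```bash
cat >> h.py <<'E'
def mask(d,lo=(12,70,140),hi=(24,150,255)):
    return cv2.inRange(cv2.cvtColor(d["color"],cv2.COLOR_RGB2HSV),lo,hi)
def blobs(d,amin=60,**k):
    m=mask(d,**k); cs,_=cv2.findContours(m,cv2.RETR_EXTERNAL,cv2.CHAIN_APPROX_NONE)
    return [c for c in cs if cv2.contourArea(c)>amin]
E
python3 - <<'E'
from h import *
pts={"top":[(133,200),(177,238),(338,247),(231,234),(274,240),(270,160),(220,180),(228,180),(240,200)],"side":[(240,108),(206,142),(200,285),(218,190),(215,230),(305,200)]}
D={}
for n in pts:
    d=im(n); D[n]=d; hsv=cv2.cvtColor(d["color"],cv2.COLOR_RGB2HSV)
    for u,v in pts[n]: print(n,(u,v),hsv[v-2:v+3,u-2:u+3].reshape(-1,3).mean(0).round())
t,s=[cv2.resize(cv2.cvtColor(x["color"],cv2.COLOR_RGB2BGR)[a:b,c:e],(800,300),interpolation=cv2.INTER_CUBIC) for x,a,b,c,e in((D["top"],180,270,105,365),(D["side"],90,340,170,400))]
cv2.imwrite("pics/a.png",cv2.resize(cv2.cvtColor(D["top"]["color"],cv2.COLOR_RGB2BGR)[135:295,105:370],(795,480),interpolation=cv2.INTER_CUBIC))
E
```

```text
top (133, 200) [ 16. 114. 163.]
top (177, 238) [ 16. 114. 165.]
top (338, 247) [ 16. 114. 171.]
top (231, 234) [ 16. 114. 161.]
top (274, 240) [ 16. 114. 161.]
top (270, 160) [ 16. 106. 171.]
top (220, 180) [ 10. 135.  82.]
top (228, 180) [ 11. 136.  81.]
top (240, 200) [ 12. 135.  98.]
side (240, 108) [ 15. 117. 212.]
side (206, 142) [ 15. 117. 215.]
side (200, 285) [ 15. 117. 213.]
side (218, 190) [ 15. 117. 213.]
side (215, 230) [ 15. 117. 212.]
side (305, 200) [ 16. 107. 214.]
```

View pics/a.png

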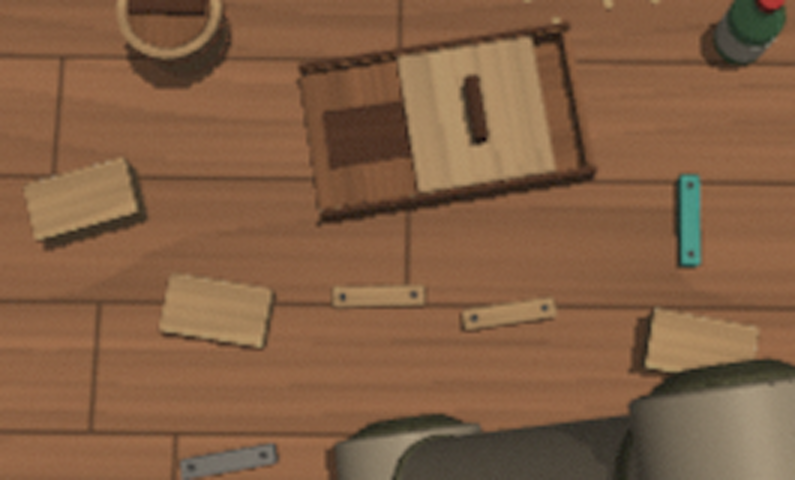

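Run:
```python
from h import *
T=im("top");S=im("side")
print([S["color"][v,u].tolist() for u,v in((200,325),(206,161),(245,125))])
for n,d,lo in(("top",T,(13,95,140)),("side",S,(13,95,190))):
    for c in blobs(d,40,lo=lo,hi=(20,130,255)):
        (u,v),wh,a=cv2.minAreaRect(c)
        q=cv2.boxPoints(cv2.minAreaRect(c))
        M=cv2.moments(c); m=(M["m10"]/M["m00"],M["m01"]/M["m00"])
        if n=="top" and v>300 or n=="side" and v<70: continue
        print(n,np.round(m,1),cv2.contourArea(c),[ (h,ray(d,m,h)[0,:2].round(4).tolist()) for h in(.02,.04,.045,.058)],
        (lambda p:[np.linalg.norm(p[1]-p[0]).round(4),np.linalg.norm(p[2]-p[1]).round(4),[np.degrees(np.arctan2(*(p[i+1]-p[i])[1::-1])).round(1) for i in(0,1)]])(ray(d,q,.045)[:,:2]))
```

```text
[[142, 110, 78], [129, 101, 72], [133, 105, 74]]
top [337.4 248.2] 539.5 [(0.02, [0.3819, -0.2606]), (0.04, [0.3804, -0.2567]), (0.045, [0.3801, -0.2557]), (0.058, [0.3791, -0.2531])] [np.float64(0.0617), np.float64(0.1155), [np.float64(-6.7), np.float64(-94.9)]]
top [274.9 238.8] 159.5 [(0.02, [0.4098, -0.0617]), (0.04, [0.408, -0.0608]), (0.045, [0.4075, -0.0606]), (0.058, [0.4063, -0.06])] [np.float64(0.097), np.float64(0.022), [np.float64(-81.6), np.float64(-172.5)]]
top [230.4 232.9] 152.5 [(0.02, [0.4269, 0.0808]), (0.04, [0.4248, 0.0795]), (0.045, [0.4243, 0.0792]), (0.058, [0.4229, 0.0784])] [np.float64(0.0919), np.float64(0.0216), [np.float64(-87.3), np.float64(-177.0)]]
top [176.3 237.7] 633.0 [(0.02, [0.41, 0.2534]), (0.04, [0.4081, 0.2495]), (0.045, [0.4076, 0.2485]), (0.058, [0.4064, 0.246])] [np.float64(0.063), np.float64(0.1094), [np.float64(-6.1), np.float64(-98.8)]]
top [131.1 200.6] 616.0 [(0.02, [0.5288, 0.4067]), (0.04, [0.5251, 0.4004]), (0.045, [0.5242, 0.3988]), (0.058, [0.5218, 0.3948])] [np.float64(0.1125), np.float64(0.064), [np.float64(-73.1), np.float64(-1
[... 1219 characters left out ...]
at64(0.1983), np.float64(0.1637), [np.float64(12.2), np.float64(-98.2)]]
side [205.4 144.7] 425.0 [(0.02, [0.4066, 0.2753]), (0.04, [0.407, 0.2458]), (0.045, [0.4072, 0.2385]), (0.058, [0.4075, 0.2193])] [np.float64(0.072), np.float64(0.1061), [np.float64(-9.8), np.float64(-94.4)]]
side [238.8 110.5] 305.5 [(0.02, [0.5297, 0.4603]), (0.04, [0.5263, 0.425]), (0.045, [0.5254, 0.4162]), (0.058, [0.5232, 0.3933])] [np.float64(0.0837), np.float64(0.1613), [np.float64(57.8), np.float64(-71.7)]]
side [305.1 109.3] 52.5 [(0.02, [0.753, 0.4291]), (0.04, [0.7426, 0.3948]), (0.045, [0.74, 0.3863]), (0.058, [0.7332, 0.364])] [np.float64(0.1032), np.float64(0.1216), [np.float64(76.2), np.float64(-15.2)]]
```

Run:
```python
from h import *
T=im("top");S=im("side")
g=lambda l:np.array(l)/3+[105,135]
th=np.radians(9.6); ey=np.array([-np.sin(th),np.cos(th)]); ex=np.array([np.cos(th),np.sin(th)])
c=ray(T,g([(300,68),(566,27),(594,172),(322,220)]),.049)[:,:2]
print("corners",c.round(4).tolist(),"mean",c.mean(0).round(4),[np.linalg.norm(c[i]-c[(i+1)%4]).round(3) for i in range(4)],[np.degrees(np.arctan2(-(a[0]),a[1])).round(2) for a in (c[0]-c[1],c[3]-c[2])])
# panel mask: dark in polygon
p=ray(T,g([(323,110),(331,168)]),.030)[:,:2]; print("panel edge",p.round(4).tolist(),np.linalg.norm(p[0]-p[1]),"deck",(p.mean(0)-.055*ey).round(4))
hsv=cv2.cvtColor(T["color"],cv2.COLOR_RGB2HSV)
print(hsv[180,205:245,2].tolist()); print(hsv[165:195,225,2].tolist())
for n,d in(("top",T),("side",S)):
    print(n,"bar+lid"); 
b=blobs(T,1500,lo=(13,95,140),hi=(20,130,255))[0]
q=ray(T,cv2.boxPoints(cv2.minAreaRect(b)),.045)[:,:2]; print("cover",q.round(4).tolist(),q.mean(0))
```

```text
corners [[0.6682, 0.1675], [0.7179, -0.1216], [0.5562, -0.1501], [0.5014, 0.1382]] mean [0.6109 0.0085] [np.float64(0.293), np.float64(0.164), np.float64(0.293), np.float64(0.169)] [np.float64(9.76), np.float64(10.78)]
panel edge [[0.6264, 0.1431], [0.5617, 0.1324]] 0.06558901428378316 deck [0.6032 0.0835]
[140, 140, 109, 108, 118, 121, 122, 120, 98, 84, 81, 86, 85, 81, 83, 85, 84, 81, 80, 82, 81, 80, 81, 79, 82, 80, 80, 79, 84, 81, 81, 82, 80, 77, 82, 60, 106, 158, 173, 170]
[133, 134, 135, 134, 125, 103, 77, 74, 78, 79, 79, 78, 80, 84, 83, 81, 78, 79, 78, 79, 78, 81, 76, 78, 95, 121, 118, 120, 120, 118]
top bar+lid
side bar+lid
cover [[0.6819, 0.0636], [0.7095, -0.0861], [0.5606, -0.1095], [0.5341, 0.0369]] [ 0.62152777 -0.02378348]
```

```bash
cat >> h.py <<'E'
def tp():
    s=r.get_state(); M=R.from_quat(s["eef_rot"]).as_matrix(); return s,M,np.degrees(np.arctan2(M[1,0],M[0,0]))
def to(x,y,z,psi):
    s,M,p=tp(); d=M.T@(np.array([x,y,z])-s["position"])*1000
    print("shift",d.round(1).tolist(),"yaw",round((p-psi+90)%180-90,1),"psi",round(p,1),"tilt",M[2,2].round(4),"t",s["t"])
def tri(a,b):  # (d,uv),(d,uv)
    P=[]
    for d,uv in(a,b): P.append((np.array(d["xyz"]),ray(d,uv,0)[0]))
    A=[];B=[]
    for o,q in P:
        v=(q-o)/np.linalg.norm(q-o); N=np.eye(3)-np.outer(v,v); A.append(N);B.append(N@o)
    return np.linalg.lstsq(np.vstack(A),np.hstack(B),rcond=None)[0]
E
python3 - <<'E'
from h import *
to(.6215,-.0237,.12,10)
E
```

```text
shift [573.8, -310.1, 111.3] yaw 10.5 psi 20.5 tilt -1.0 t 0.4
```

Call:
apply_moves --steps '[[-1,[290,-160,0],5],[-1,[290,-160,0],5],[-1,[290,-160,0],5],[-1,[290,-160,0],10.5],[-1,[290,-160,0],10.5],[-1,[290,-160,0],10.5],[-1,[290,-160,0],10.5],[-1,[290,-160,0],10.5]]' --force 40

```text
t: 1.2
position: [0.4099, -0.2609, 0.2315]
eef_rot: [0.996, 0.089, 0.0, -0.0]
wrist_force: [-0.4, -0.5, -0.7]
opening: 0.0855
finger_force: 0.0
```

Run:
```python
from h import *
to(.6215,-.0237,.12,10)
d=im("top"); save(d,"top1.png",s=1.5)
S=im("side"); save(S,"side1.png",s=1.5)
```

```text
shift [250.4, -195.7, 111.7] yaw 0.3 psi 10.3 tilt -1.0 t 1.2
```

View pics/top1.png

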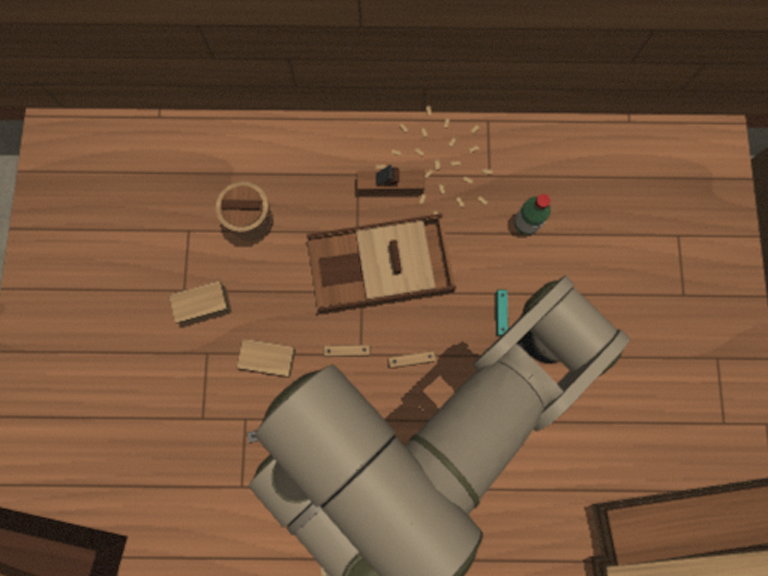

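Call:
apply_moves --steps '[[-1,[250,-196,80],0],[-1,[250,-196,80],0],[-1,[250,-196,80],0],[-1,[250,-196,80],0],[-1,[250,-196,80],0],[-1,[250,-196,80],0],[-1,[250,-196,110],0],[-1,[250,-196,110],0]]'

```text
t: 2.1
position: [0.6198, -0.0259, 0.1162]
eef_rot: [0.996, 0.088, -0.004, -0.001]
wrist_force: [-0.5, -0.3, -0.6]
opening: 0.0847
finger_force: 0.0
```

Run:
```python
from h import *
to(.6215,-.0237,.050,10)
S=im("side"); save(S,"side2.png",s=1.5)
```

```text
shift [2.6, -1.6, 66.2] yaw 0.1 psi 10.1 tilt -1.0 t 2.1
```

View pics/side2.png

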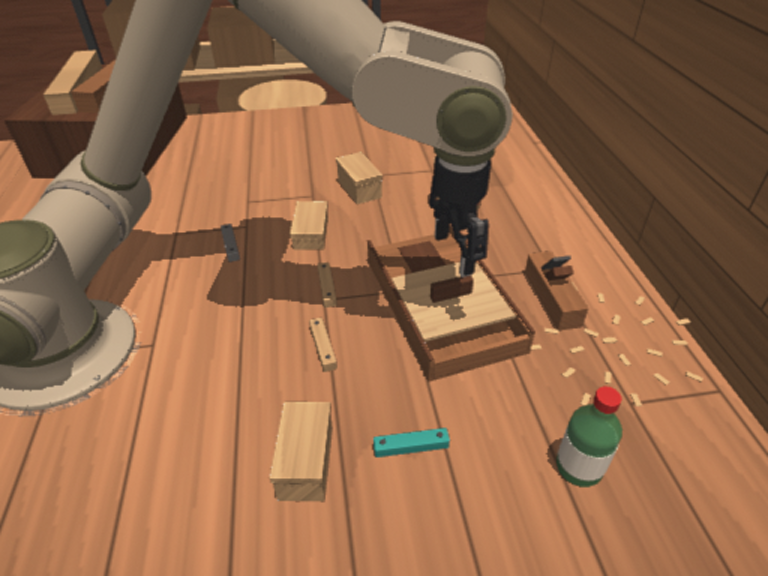

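Call:
apply_moves --steps '[[-1,[2.6,-1.6,45],0],[-1,[2.6,-1.6,66],0],[-1,[2.6,-1.6,66],0],[1,[2.6,-1.6,66],0],[1,[2.6,-1.6,66],0],[1,[2.6,-1.6,66],0],[1,[2.6,-1.6,66],0],[1,[2.6,-1.6,66],0]]'

```text
t: 2.95
position: [0.6229, -0.0253, 0.0562]
eef_rot: [0.996, 0.087, 0.001, 0.0]
wrist_force: [-2.3, -0.1, 2.3]
opening: 0.0151
finger_force: 39.5
```

Call:
apply_moves --steps '[[1,[0,0,0],0],[1,[0,0,0],0],[1,[0,0,0],0],[1,[0,0,0],0],[1,[0,-10,0],0],[1,[0,-20,0],0],[1,[0,-30,0],0]]'

```text
t: 3.65
position: [0.6178, 0.0041, 0.0561]
eef_rot: [0.996, 0.087, 0.001, 0.001]
wrist_force: [-1.1, -2.5, 5.3]
opening: 0.0151
finger_force: 40.1
```

Call:
apply_moves --steps '[[1,[0,-15,0],0],[1,[0,-30,0],0],[1,[0,-45,0],0],[1,[0,-60,0],0],[1,[0,-66,0],0],[1,[0,-66,0],0]]'

```text
t: 4.25
position: [0.6062, 0.0702, 0.0561]
eef_rot: [0.996, 0.088, 0.001, -0.0]
wrist_force: [-0.7, 1.6, 6.5]
opening: 0.0152
finger_force: 40.2
```

Call:
apply_moves --steps '[[1,[0,-3,0],0],[1,[0,-6,0],0],[1,[0,-9,0],0],[1,[0,-9,0],0]]'

```text
t: 4.65
position: [0.6058, 0.0731, 0.0562]
eef_rot: [0.996, 0.087, 0.001, 0.004]
wrist_force: [0.7, -25.4, 3.8]
opening: 0.0152
finger_force: 40.5
```

Run:
```python
from h import *
T=im("top"); save(T,"t3.png",crop=(195,135,325,215),s=6); print(r.get_state()["wrist_force"])
```

```text
[ -0.08802567 -25.96676169   3.82875586]
```

View pics/t3.png

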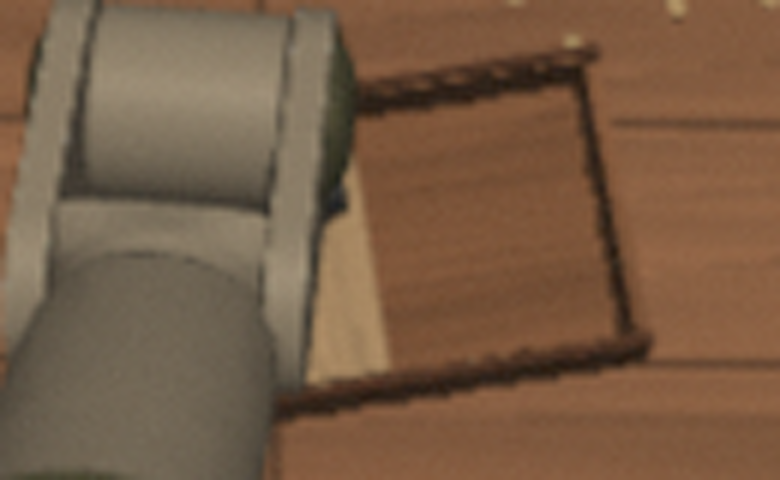

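Call:
apply_moves --steps '[[1,[0,8,0],0],[1,[0,8,0],0],[-1,[0,8,0],0],[-1,[0,8,0],0],[-1,[0,8,0],0],[-1,[0,8,-50],0],[-1,[0,8,-100],0],[-1,[0,8,-120],0]]'

```text
t: 5.5
position: [0.6071, 0.0705, 0.1801]
eef_rot: [0.996, 0.087, 0.003, 0.001]
wrist_force: [-0.1, 1.3, 0.2]
opening: 0.085
finger_force: 0.0
```

Call:
apply_moves --steps '[[-1,[-50,0,0],-8.5],[-1,[-100,0,0],-17],[-1,[-150,40,0],-25.5],[-1,[-174,100,0],-34],[-1,[-174,140,0],-42.5],[-1,[-174,140,0],-51],[-1,[-174,140,0],-59.5],[-1,[-174,140,0],-68]]'

```text
t: 6.3
position: [0.4586, -0.0987, 0.1752]
eef_rot: [0.79, 0.612, -0.0, -0.0]
wrist_force: [-0.1, 0.6, 0.8]
opening: 0.0854
finger_force: 0.0
```

```bash
cat >> h.py <<'E'
def find(d,z,lo=(13,95,140),hi=(20,130,255),amin=100,amax=9999,show=True):
    out=[]
    for c in blobs(d,amin,lo=lo,hi=hi):
        if cv2.contourArea(c)>amax: continue
        p=ray(d,c.reshape(-1,2),z)[:,:2].astype(np.float32)
        if p[:,0].min()<.2 or abs(p[:,1]).max()>.6: continue
        (x,y),(w,h),a=cv2.minAreaRect(p); a=a if h>w else a+90   # a: yaw of box x; long dir = a+90
        M=cv2.moments(c); m=(M["m10"]/M["m00"],M["m01"]/M["m00"]); cc=ray(d,m,z)[0,:2]
        b=[round(float(x),4),round(float(y),4)]
        out.append((cc,m,(a+90)%180-90)); 
        if show: print("c",cc.round(4),"rect",b,"size",round(min(w,h),3),round(max(w,h),3),"yawx",round((a+90)%180-90,1),"px",np.round(m,1))
    return out
E
python3 - <<'E'
from h import *
T=im("top"); find(T,.02,amax=250); S=im("side"); find(S,.02,lo=(13,95,190),amax=300)
to(.410,-.063,.08,98.4)
E
```

```text
c [0.4267 0.0883] rect [0.4267, 0.0855] size 0.019 0.083 yawx 0.6 px [228.1 233. ]
c [0.4273 0.0857] rect [0.4269, 0.0858] size 0.02 0.084 yawx 2.5 px [217.2 184.7]
shift [21.4, -55.9, 95.2] yaw -23.0 psi 75.4 tilt -1.0 t 6.4
```

Call:
apply_moves --steps '[[-1,[21,-56,50],-8],[-1,[21,-56,95],-16],[-1,[21,-56,95],-23],[-1,[21,-56,95],-23],[-1,[21,-56,95],-23],[-1,[21,-56,95],-23]]'

```text
t: 7.0
position: [0.4111, -0.0638, 0.0814]
eef_rot: [0.656, 0.755, 0.0, 0.001]
wrist_force: [0.1, -0.2, -0.7]
opening: 0.0855
finger_force: 0.0
```

Run:
```python
from h import *
S=im("side"); find(S,.02,lo=(12,85,80),hi=(21,140,255)); save(S,"s4.png",crop=(160,140,290,260),s=5)
to(.410,-.063,.004,98.4)
```

```text
c [ 1.0196 -0.1341] rect [1.0199, -0.0894] size 0.016 0.367 yawx 0.1 px [474.7 217.5]
c [ 1.0431 -0.0665] rect [1.0406, -0.0522] size 0.027 0.379 yawx -1.1 px [467.6 197.2]
c [1.0829 0.0202] rect [1.0881, 0.0119] size 0.05 0.392 yawx 0.2 px [462.9 174. ]
c [1.3183 0.1676] rect [1.3261, 0.1869] size 0.029 0.186 yawx -35.7 px [507.4 135.7]
shift [1.0, -1.0, 77.3] yaw -0.3 psi 98.1 tilt -1.0 t 7.05
```

View pics/s4.png

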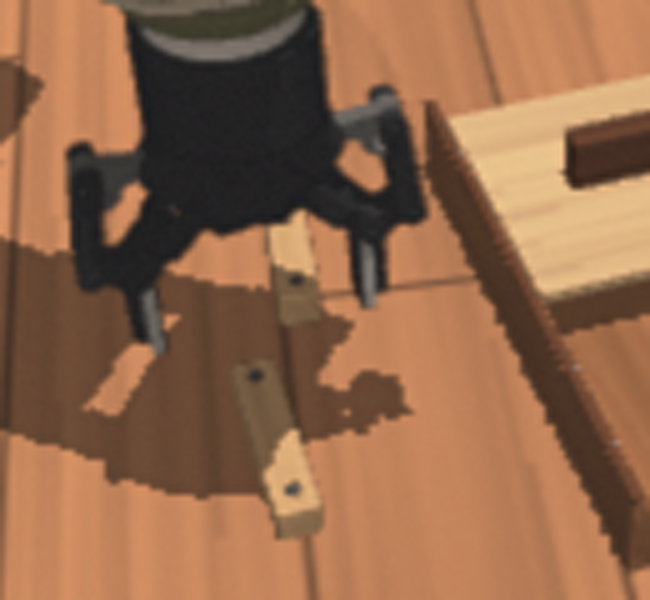

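Call:
apply_moves --steps '[[-1,[1,-1,45],0],[-1,[1,-1,77],0],[-1,[1,-1,77],0],[1,[1,-1,77],0],[1,[1,-1,77],0],[1,[1,-1,77],0],[1,[1,-1,77],0],[1,[1,-1,77],0]]' --force 60

```text
t: 7.85
position: [0.4092, -0.0627, 0.0044]
eef_rot: [0.654, 0.756, 0.0, 0.001]
wrist_force: [-1.6, 0.9, 10.5]
opening: 0.0207
finger_force: 58.9
```

Call:
apply_moves --steps '[[1,[0,0,-50],0],[1,[0,0,-100],0],[1,[0,0,-110],0],[1,[0,0,-110],0]]'

```text
t: 8.25
position: [0.4095, -0.0627, 0.1152]
eef_rot: [0.654, 0.756, 0.001, 0.002]
wrist_force: [0.4, -0.5, -0.7]
opening: 0.0205
finger_force: 59.5
```

Run:
```python
from h import *
th=np.radians(10.2);c=np.array([.627,-.065]);ex=np.array([np.cos(th),np.sin(th)])
print(c-.03*ex,c+.03*ex)
to(*(c-.03*ex),.10,100.2)
print(r.get_state()["opening"])
```

```text
[ 0.59747413 -0.07031254] [ 0.65652587 -0.05968746]
shift [-34.6, 184.8, 16.0] yaw -1.9 psi 98.3 tilt -1.0 t 8.25
0.02052633646544422
```

Call:
apply_moves --steps '[[1,[-35,50,0],-2],[1,[-35,100,0],-2],[1,[-35,150,0],-2],[1,[-35,185,0],-2],[1,[-35,185,0],-2],[1,[-35,185,15],-2],[1,[-35,185,15],-2]]'

```text
t: 8.95
position: [0.5951, -0.0699, 0.0952]
eef_rot: [0.641, 0.768, -0.001, -0.003]
wrist_force: [0.6, 0.4, -0.5]
opening: 0.02
finger_force: 64.7
```

Call:
apply_moves --steps '[[1,[0,0,40],0],[1,[0,0,75],0],[1,[0,0,84],0],[1,[0,0,84],0]]'

```text
t: 9.35
position: [0.5958, -0.0703, 0.0143]
eef_rot: [0.641, 0.768, -0.001, -0.001]
wrist_force: [-0.5, 0.2, -0.5]
opening: 0.0202
finger_force: 64.7
```

Call:
apply_moves --steps '[[0,[0,0,1],0],[0,[0,0,1],0],[0,[0,0,1],0],[0,[0,0,-49],0],[0,[0,0,-95],0],[-1,[0,-50,-95],0],[-1,[0,-100,-95],0],[-1,[0,-100,-95],0]]'

```text
t: 10.15
position: [0.4923, -0.0873, 0.1089]
eef_rot: [0.641, 0.767, -0.001, -0.003]
wrist_force: [0.2, 0.1, -0.8]
opening: 0.0836
finger_force: 0.0
```

Run:
```python
from h import *
T=im("top"); find(T,.02,amax=250);S=im("side"); find(S,.02,lo=(13,95,190),amax=300)
print(proj(S,[[.5959,-.07,.028]]))
save(S,"s5.png",crop=(160,110,360,260),s=4)
to(.427,.0785,.09,92.7)
```

```text
c [0.4287 0.231 ] rect [0.4322, 0.2502] size 0.025 0.109 yawx -12.0 px [183.6 231.9]
c [ 0.5984 -0.0641] rect [0.5979, -0.0619] size 0.02 0.099 yawx 10.2 px [293.9 217.5]
[[293.56088301 217.02793872]]
shift [177.1, -40.5, 19.9] yaw 7.5 psi 100.2 tilt -1.0 t 10.25
```

View pics/s5.png

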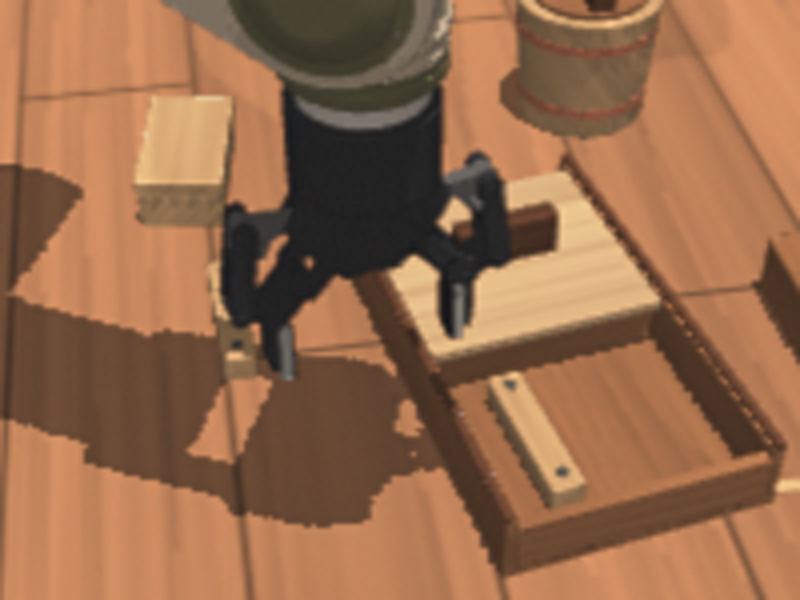

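Call:
apply_moves --steps '[[-1,[-40,-50,-20],7],[-1,[-80,-50,-20],7],[-1,[-100,-50,-20],7],[-1,[-100,-50,-20],7],[-1,[-100,-50,-20],7]]'

```text
t: 10.75
position: [0.468, -0.1957, 0.1292]
eef_rot: [0.687, 0.727, 0.0, 0.0]
wrist_force: [-0.2, 0.2, -1.1]
opening: 0.0856
finger_force: 0.0
```

Run:
```python
from h import *
T=im("top"); find(T,.02,amax=250);S=im("side"); find(S,.02,lo=(13,95,190),amax=300)
save(S,"s6.png",crop=(160,110,360,260),s=4)
to(.427,.0785,.09,92.7)
```

```text
c [ 0.5974 -0.0683] rect [0.598, -0.0677] size 0.021 0.097 yawx 10.3 px [277.  181.6]
c [ 0.5999 -0.0696] rect [0.5983, -0.0622] size 0.02 0.1 yawx 10.2 px [295.  219.1]
shift [275.1, -24.6, 39.3] yaw 0.7 psi 93.4 tilt -1.0 t 10.85
```

Run:
```python
from h import *
T=im("top"); S=im("side")
find(T,.02,lo=(13,90,70),hi=(21,130,255),amax=300,amin=40); print(); find(S,.02,lo=(13,90,80),hi=(21,130,255),amax=400,amin=40)
print(proj(T,[[.427,.0785,.02]]),proj(S,[[.427,.0785,.02]]))
h=cv2.cvtColor(T["color"],cv2.COLOR_RGB2HSV); print(h[225:243:3,231].tolist())
h=cv2.cvtColor(S["color"],cv2.COLOR_RGB2HSV); print(h[172:202:4,217].tolist())
```

```text
c [0.4296 0.055 ] rect [0.4444, 0.0712] size 0.038 0.098 yawx -36.0 px [238.5 232.2]
c [ 0.5961 -0.0673] rect [0.5958, -0.0679] size 0.027 0.102 yawx 10.3 px [276.7 182. ]

c [ 0.5972 -0.075 ] rect [0.5953, -0.0665] size 0.03 0.114 yawx 10.5 px [294.4 220.8]
c [0.5581 0.021 ] rect [0.5575, 0.0215] size 0.025 0.033 yawx 31.5 px [270.7 195.6]
c [0.4249 0.0957] rect [0.4256, 0.095] size 0.023 0.068 yawx 1.8 px [216.  182.4]
c [0.3953 0.2087] rect [0.3864, 0.2118] size 0.058 0.116 yawx 32.8 px [202.7 158.3]
c [0.7012 0.248 ] rect [0.7013, 0.2522] size 0.047 0.093 yawx 69.5 px [303.5 140.4]
c [1.3188 0.1686] rect [1.3291, 0.189] size 0.027 0.193 yawx -35.7 px [507.3 135.5]
c [0.7218 0.3091] rect [0.7247, 0.3163] size 0.106 0.111 yawx 73.6 px [305.1 129. ]
c [0.7502 0.3984] rect [0.7569, 0.4251] size 0.124 0.148 yawx -16.7 px [306.6 113.9]
[[231.15622579 232.93312092]] [[217.25119781 186.54619163]]
[[12, 130, 137], [12, 132, 141], [16, 112, 164], [19, 61, 88], [20, 66, 101], [19, 63, 113]]
[[12, 135, 200], [15, 112, 208], [16, 113, 227], [16, 114, 223], [16, 115, 224], [10, 13, 59], [8, 16, 62], [15, 114, 170]]
```

Call:
apply_moves --steps '[[-1,[50,-25,-30],0],[-1,[100,-25,-30],0],[-1,[150,-25,-30],0],[-1,[200,-25,-10],0],[-1,[275,-25,30],0.7],[-1,[275,-25,39],0.7],[-1,[275,-25,39],0.7],[-1,[275,-25,39],0.7]]'

```text
t: 11.75
position: [0.426, 0.0787, 0.0901]
eef_rot: [0.69, 0.724, -0.0, -0.0]
wrist_force: [0.2, 0.3, 1.1]
opening: 0.0855
finger_force: 0.0
```

Run:
```python
from h import *
S=im("side"); save(S,"s7.png",crop=(160,120,290,240),s=5)
to(.427,.0785,.004,92.7)
```

```text
shift [0.8, 0.2, 86.7] yaw -0.0 psi 92.7 tilt -1.0 t 11.8
```

View pics/s7.png

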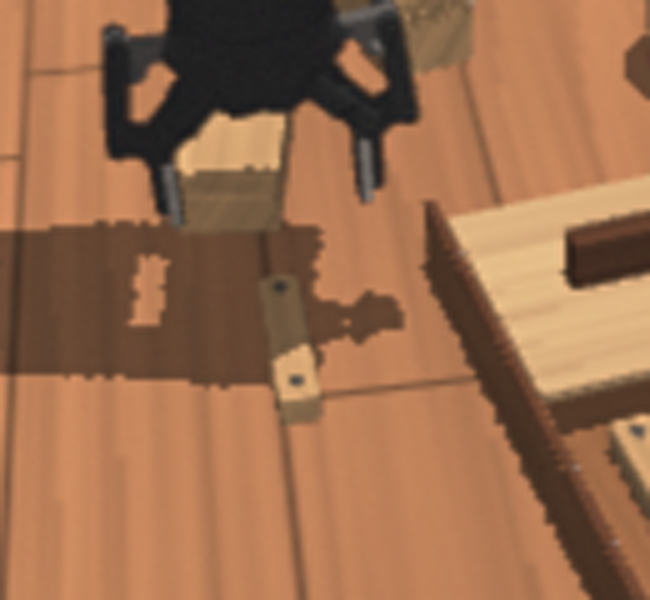

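Call:
apply_moves --steps '[[-1,[1,0,45],0],[-1,[1,0,86],0],[-1,[1,0,86],0],[1,[1,0,86],0],[1,[1,0,86],0],[1,[1,0,86],0],[1,[1,0,86],0],[1,[1,0,86],0]]'

```text
t: 12.6
position: [0.4269, 0.0784, 0.0056]
eef_rot: [0.691, 0.723, 0.001, 0.001]
wrist_force: [-1.9, -1.0, 11.7]
opening: 0.0202
finger_force: 58.9
```

Call:
apply_moves --steps '[[1,[0,0,-50],0],[1,[0,0,-100],0],[1,[0,0,-110],0],[1,[0,0,-110],0]]'

```text
t: 13.0
position: [0.427, 0.0785, 0.1159]
eef_rot: [0.691, 0.723, 0.001, 0.002]
wrist_force: [-0.1, 0.1, -2.3]
opening: 0.0203
finger_force: 59.6
```

Run:
```python
from h import *
to(.6565,-.0597,.12,100.2)
```

```text
shift [-148.5, 223.0, -3.0] yaw -7.6 psi 92.6 tilt -1.0 t 13.0
```

Call:
apply_moves --steps '[[1,[-30,40,-5],-3],[1,[-60,85,-5],-7.6],[1,[-90,130,-5],-7.6],[1,[-120,180,-5],-7.6],[1,[-148,223,-5],-7.6],[1,[-148,223,-5],-7.6],[1,[-148,223,-5],-7.6]]'

```text
t: 13.7
position: [0.6565, -0.0606, 0.1158]
eef_rot: [0.642, 0.767, -0.001, -0.002]
wrist_force: [-1.4, 0.7, -1.0]
opening: 0.0202
finger_force: 59.6
```

Call:
apply_moves --steps '[[1,[0,0,45],0],[1,[0,0,90],0],[1,[0,0,104],0],[1,[0,0,104],0]]'

```text
t: 14.1
position: [0.6539, -0.0582, 0.0145]
eef_rot: [0.641, 0.767, -0.001, -0.002]
wrist_force: [-0.3, -0.2, -0.8]
opening: 0.0202
finger_force: 61.4
```

Call:
apply_moves --steps '[[0,[0,0,1],0],[0,[0,0,1],0],[0,[0,0,1],0],[0,[0,0,-49],0],[0,[0,0,-100],0],[-1,[0,0,-130],8],[-1,[0,0,-130],16],[-1,[0,0,-130],24]]'

```text
t: 14.9
position: [0.6561, -0.0592, 0.1468]
eef_rot: [0.789, 0.615, 0.001, 0.001]
wrist_force: [-0.8, -0.6, -0.5]
opening: 0.0835
finger_force: 0.0
```

Call:
apply_moves --steps '[[-1,[-20,0,0],8.5],[-1,[-60,0,0],17],[-1,[-105,0,0],25.5],[-1,[-105,0,0],34],[-1,[-105,0,0],42.5],[-1,[-105,0,0],51],[-1,[-105,0,0],59],[-1,[-105,0,0],66]]'

```text
t: 15.7
position: [0.6307, -0.1612, 0.1454]
eef_rot: [0.996, 0.086, 0.0, -0.0]
wrist_force: [-0.3, 0.6, 0.8]
opening: 0.0853
finger_force: 0.0
```

Run:
```python
from h import *
S=im("side"); find(S,.028,lo=(13,95,190),amax=300)
to(.6055,.0725,.055,10.2)
```

```text
shift [14.0, -234.6, 90.4] yaw -0.6 psi 9.6 tilt -1.0 t 15.75
```

Call:
apply_moves --steps '[[-1,[14,-50,0],0],[-1,[14,-100,0],0],[-1,[14,-150,0],0],[-1,[14,-200,0],0],[-1,[14,-235,0],0],[-1,[14,-235,0],-0.6],[-1,[14,-235,40],-0.6],[-1,[14,-235,40],-0.6]]'

```text
t: 16.55
position: [0.6009, 0.0722, 0.1016]
eef_rot: [0.995, 0.095, -0.004, -0.001]
wrist_force: [-0.6, -0.1, -0.5]
opening: 0.0858
finger_force: 0.0
```

Run:
```python
from h import *
S=im("side"); find(S,.028,lo=(13,95,190),amax=300);T=im("top"); find(T,.028,amax=300)
to(.6055,.0725,.055,10.2)
```

```text
c [ 0.5964 -0.0719] rect [0.596, -0.0694] size 0.019 0.098 yawx 10.2 px [294.  217.6]
c [ 0.6552 -0.0612] rect [0.6546, -0.0582] size 0.019 0.098 yawx 10.6 px [317.  211.5]
c [ 0.5954 -0.0677] rect [0.5961, -0.0673] size 0.02 0.096 yawx 10.3 px [276.9 181.7]
c [0.5825 0.0089] rect [0.5888, 0.0088] size 0.042 0.097 yawx -89.1 px [253.4 185.3]
c [ 0.6539 -0.0571] rect [0.6538, -0.0567] size 0.018 0.096 yawx 10.4 px [273.7 164.4]
shift [2.5, -0.3, 50.6] yaw 0.6 psi 10.8 tilt -1.0 t 16.65
```

Both handles lie in the compartment. Now grip the bar and slide home.

Call:
apply_moves --steps '[[-1,[2,0,48],0.5],[-1,[2,0,48],0.5],[-1,[2,0,48],0.5],[1,[2,0,48],0.5],[1,[2,0,48],0.5],[1,[2,0,48],0.5],[1,[2,0,48],0.5],[1,[2,0,48],0.5]]'

```text
t: 17.45
position: [0.6052, 0.0728, 0.058]
eef_rot: [0.996, 0.09, 0.0, 0.0]
wrist_force: [-3.2, -1.8, 1.3]
opening: 0.0147
finger_force: 59.1
```

Call:
apply_moves --steps '[[1,[0,15,0],0],[1,[0,30,0],0],[1,[0,45,0],0],[1,[0,60,0],0],[1,[0,75,0],0],[1,[0,90,0],0],[1,[0,105,0],0],[1,[0,120,0],0]]'

```text
t: 18.25
position: [0.626, -0.0463, 0.058]
eef_rot: [0.996, 0.09, -0.0, -0.0]
wrist_force: [-5.7, 0.8, 7.3]
opening: 0.0148
finger_force: 60.1
```

Call:
apply_moves --steps '[[1,[0,6,0],0],[1,[0,12,0],0],[1,[0,16,0],0],[1,[0,20,0],0],[1,[0,22,0],0],[1,[0,22,0],0]]'

```text
t: 18.85
position: [0.6292, -0.0652, 0.058]
eef_rot: [0.996, 0.09, -0.001, -0.002]
wrist_force: [-7.1, 10.3, 9.7]
opening: 0.015
finger_force: 60.6
```

Call:
apply_moves --steps '[[1,[0,0,0],0],[-1,[0,0,0],0],[-1,[0,0,0],0],[-1,[0,0,0],0],[-1,[0,0,-50],0],[-1,[0,0,-100],0],[-1,[-50,-50,-120],0],[-1,[-100,-100,-130],0]]'

```text
t: 19.65
position: [0.5504, -0.0118, 0.1812]
eef_rot: [0.996, 0.089, 0.002, 0.001]
wrist_force: [0.5, 0.5, 0.5]
opening: 0.0859
finger_force: 0.0
```

Call:
apply_moves --steps '[[-1,[-50,-40,0],0],[-1,[-90,-80,0],0],[-1,[-90,-120,0],0],[-1,[-90,-120,0],0]]'

```text
t: 20.05
position: [0.4376, 0.0934, 0.18]
eef_rot: [0.996, 0.091, -0.0, -0.0]
wrist_force: [1.0, 0.2, 0.7]
opening: 0.0854
finger_force: 0.0
```

Run:
```python
from h import *
T=im("top");S=im("side")
for z in(.04,.058): print(z);find(T,z,amin=300);find(S,z,lo=(13,95,190),amin=250)
save(T,"t8.png",crop=(110,130,370,270),s=3)
h=cv2.cvtColor(T["color"],cv2.COLOR_RGB2HSV)
m=cv2.inRange(h,(8,90,55),(14,160,92)); cs,_=cv2.findContours(m,0,1)
for c in cs:
    if cv2.contourArea(c)>300: p=ray(T,c.reshape(-1,2),.03)[:,:2].astype(np.float32); print("panel?",cv2.minAreaRect(p),p.mean(0))
```

```text
0.04
c [ 0.374  -0.2627] rect [0.3749, -0.2622] size 0.064 0.113 yawx -10.7 px [339.4 250.3]
c [0.5248 0.4007] rect [0.5257, 0.4012] size 0.064 0.11 yawx 16.7 px [131.  200.7]
c [ 0.6289 -0.0647] rect [0.6303, -0.067] size 0.151 0.155 yawx 9.9 px [276.2 170.8]
c [0.7402 0.318 ] rect [0.741, 0.3188] size 0.111 0.113 yawx -18.6 px [160.7 137.1]
c [ 0.3706 -0.2508] rect [0.3711, -0.2464] size 0.064 0.11 yawx -9.3 px [200.2 293.6]
c [ 0.6306 -0.0641] rect [0.6313, -0.0578] size 0.15 0.153 yawx -80.0 px [307.7 210. ]
c [0.4085 0.2659] rect [0.4102, 0.266] size 0.062 0.073 yawx -8.9 px [205.5 140.8]
c [0.5272 0.4242] rect [0.5251, 0.427] size 0.063 0.115 yawx 18.3 px [239.1 110.6]
0.058
c [ 0.3728 -0.2591] rect [0.3737, -0.2586] size 0.063 0.111 yawx -10.7 px [339.4 250.3]
c [0.5215 0.395 ] rect [0.5224, 0.3956] size 0.063 0.108 yawx 16.7 px [131.  200.7]
c [ 0.6241 -0.0638] rect [0.6255, -0.0661] size 0.149 0.153 yawx 9.9 px [276.2 170.8]
c [0.7339 0.3136] rect [0.7347, 0.3143] size 0.11 0.111 yawx -18.6 px [160.7 137.1]
c [ 0.3721 -0.2628] rect [0.3726, -0.2585] size 0.062 0.107 yawx -9.
[... 804 characters left out ...]
824 -0.4279319]
panel? ((1.0040690898895264, 0.3867800533771515), (0.07960028946399689, 0.9384335875511169), 2.0553510189056396) [1.001357  0.4008141]
panel? ((1.0793068408966064, 0.5347214341163635), (0.6171779036521912, 0.07889477163553238), 89.36307525634766) [1.073267   0.54997176]
panel? ((1.0922273397445679, -0.25428614020347595), (0.9569833874702454, 0.10328185558319092), 89.85945892333984) [ 1.0816897  -0.24150528]
panel? ((1.1909509897232056, -0.4250667989253998), (0.159573033452034, 0.9714455604553223), 0.66551673412323) [ 1.2063632  -0.39651078]
panel? ((1.1940183639526367, 0.49896448850631714), (0.13197311758995056, 0.8551568388938904), 0.6655170321464539) [1.2062688  0.50704205]
```

View pics/t8.png

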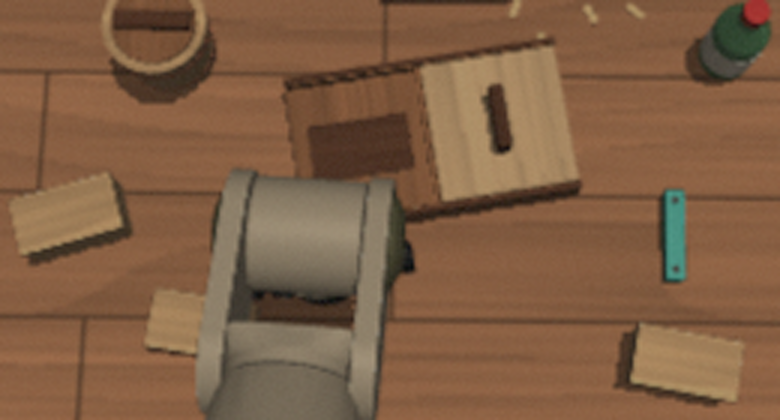

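Run:
```python
from h import *
to(.522,.395,.15,107)
```

```text
shift [135.3, -284.0, 30.0] yaw 83.4 psi 10.4 tilt -1.0 t 20.15
```

Call:
apply_moves --steps '[[-1,[135,-284,20],-8.5],[-1,[135,-284,20],-17],[-1,[135,-284,20],-25.5],[-1,[135,-284,20],-34],[-1,[135,-284,20],-42.5],[-1,[135,-284,20],-51],[-1,[135,-284,20],-59.5],[-1,[135,-284,20],-68]]'

```text
t: 20.95
position: [0.524, 0.3954, 0.1578]
eef_rot: [0.773, 0.634, -0.0, -0.0]
wrist_force: [-1.1, -1.1, -0.0]
opening: 0.0849
finger_force: 0.0
```

Call:
apply_moves --steps '[[-1,[0,0,0],-8.5],[-1,[0,0,0],-17],[-1,[0,0,0],-25.5],[-1,[0,0,0],-28.5],[-1,[0,0,0],-28.5]]'

```text
t: 21.45
position: [0.524, 0.3931, 0.159]
eef_rot: [0.597, 0.802, -0.0, 0.0]
wrist_force: [-0.6, -0.1, -0.4]
opening: 0.0854
finger_force: 0.0
```

Run:
```python
from h import *
T=im("top");S=im("side")
find(T,.058,amin=100);find(S,.058,lo=(13,95,190),amin=100)
to(.522,.395,.022,107)
```

```text
c [ 0.3729 -0.2591] rect [0.3752, -0.2608] size 0.067 0.115 yawx -10.7 px [339.4 250.3]
c [0.4064 0.246 ] rect [0.4073, 0.246] size 0.062 0.107 yawx -8.8 px [176.3 237.7]
c [0.5321 0.3651] rect [0.5312, 0.3666] size 0.049 0.063 yawx -72.7 px [140.7 197.6]
c [ 0.6239 -0.0638] rect [0.6255, -0.0652] size 0.149 0.151 yawx 9.9 px [276.2 170.8]
c [0.7343 0.3136] rect [0.7349, 0.314] size 0.11 0.111 yawx -22.1 px [160.7 136.9]
c [ 0.3722 -0.2622] rect [0.3725, -0.2585] size 0.062 0.108 yawx -9.7 px [200.2 293.3]
c [ 0.6244 -0.0818] rect [0.6257, -0.0757] size 0.145 0.147 yawx -80.1 px [307.7 210. ]
c [0.4074 0.2176] rect [0.4081, 0.2221] size 0.06 0.104 yawx -8.9 px [205.4 145.1]
c [0.5319 0.3657] rect [0.5313, 0.3675] size 0.051 0.061 yawx -73.8 px [242.6 114.6]
shift [2.0, -1.0, 137.1] yaw -0.4 psi 106.6 tilt -1.0 t 21.55
```

Call:
apply_moves --steps '[[-1,[2,-1,45],0],[-1,[2,-1,90],-0.4],[-1,[2,-1,130],-0.4],[-1,[2,-1,137],-0.4],[-1,[2,-1,137],-0.4],[1,[2,-1,137],-0.4],[1,[2,-1,137],-0.4],[1,[2,-1,137],-0.4]]' --force 90

```text
t: 22.35
position: [0.5223, 0.3965, 0.0255]
eef_rot: [0.594, 0.805, 0.002, 0.001]
wrist_force: [-0.6, -0.8, 7.3]
opening: 0.0605
finger_force: 99.5
```

Call:
apply_moves --steps '[[1,[0,0,0],0],[1,[0,0,0],0],[1,[0,0,-40],0],[1,[0,0,-80],0],[1,[0,0,-90],0],[1,[0,0,-90],0]]'

```text
t: 22.95
position: [0.5213, 0.3961, 0.1144]
eef_rot: [0.593, 0.805, 0.002, 0.001]
wrist_force: [-0.1, 0.3, -4.2]
opening: 0.0606
finger_force: 100.2
```

Run:
```python
from h import *
to(.603,.085,.12,99.9)
```

```text
shift [-321.3, -13.9, -5.9] yaw 7.3 psi 107.2 tilt -1.0 t 22.95
```

Call:
apply_moves --steps '[[1,[-30,0,-10],0],[1,[-80,0,-10],2],[1,[-130,-5,-10],4],[1,[-180,-10,-10],7],[1,[-230,-14,-10],7],[1,[-280,-14,-10],7],[1,[-321,-14,-10],7.3],[1,[-321,-14,-10],7.3]]'

```text
t: 23.75
position: [0.6029, 0.0799, 0.1202]
eef_rot: [0.646, 0.764, -0.001, -0.001]
wrist_force: [-0.1, 0.3, -3.6]
opening: 0.0604
finger_force: 99.8
```

Call:
apply_moves --steps '[[1,[0,0,0],0],[1,[0,0,0],0]]'

```text
t: 23.95
position: [0.6015, 0.0859, 0.1213]
eef_rot: [0.643, 0.766, -0.001, -0.001]
wrist_force: [0.3, 0.1, -3.7]
opening: 0.0603
finger_force: 99.9
```

Run:
```python
from h import *
to(.603,.085,.0570,99.9)
print(r.get_state()["opening"])
```

```text
shift [-1.2, 1.5, 64.3] yaw 0.0 psi 99.9 tilt -1.0 t 23.95
0.060284069132123995
```

Call:
apply_moves --steps '[[1,[-1,1.5,30],0],[1,[-1,1.5,55],0],[1,[-1,1.5,65],0],[1,[-1,1.5,65],0],[1,[-1,1.5,65],0]]'

```text
t: 24.45
position: [0.604, 0.0852, 0.0579]
eef_rot: [0.643, 0.766, 0.0, 0.0]
wrist_force: [-1.2, 0.5, -3.0]
opening: 0.0605
finger_force: 99.9
```

Call:
apply_moves --steps '[[1,[0,0,2],0],[1,[0,0,2],0],[-1,[0,0,2],0],[-1,[0,0,2],0],[-1,[0,0,2],0],[-1,[0,0,-48],0],[-1,[0,0,-98],0],[-1,[0,0,-130],0]]'

```text
t: 25.25
position: [0.6047, 0.0843, 0.1916]
eef_rot: [0.644, 0.765, 0.001, 0.002]
wrist_force: [0.2, 0.1, 0.0]
opening: 0.0856
finger_force: 0.0
```

Run:
```python
from h import *
to(.373,-.2595,.15,80)
```

```text
shift [-298.8, -287.5, 40.6] yaw 19.9 psi 99.9 tilt -1.0 t 25.25
```

Call:
apply_moves --steps '[[-1,[-299,-288,10],5],[-1,[-299,-288,10],10],[-1,[-299,-288,10],15],[-1,[-299,-288,10],20],[-1,[-299,-288,20],20],[-1,[-299,-288,30],20],[-1,[-299,-288,40],20],[-1,[-299,-288,40],20]]'

```text
t: 26.05
position: [0.3805, -0.2463, 0.1517]
eef_rot: [0.767, 0.642, 0.0, 0.001]
wrist_force: [0.7, -0.8, -0.3]
opening: 0.0852
finger_force: 0.0
```

Call:
apply_moves --steps '[[-1,[0,0,0],0],[-1,[0,0,0],0],[-1,[0,0,0],0]]'

```text
t: 26.35
position: [0.3823, -0.2442, 0.1519]
eef_rot: [0.766, 0.642, 0.0, 0.0]
wrist_force: [0.1, 0.4, -0.9]
opening: 0.0854
finger_force: 0.0
```

Run:
```python
from h import *
T=im("top");S=im("side")
print("box B on deck, lid z .088");find(T,.088,amin=100);find(S,.088,lo=(13,95,190),amin=200)
print("C");find(S,.058,lo=(13,95,190),amin=300)
to(.373,-.2595,.022,80)
```

```text
box B on deck, lid z .088
c [0.4034 0.2402] rect [0.4043, 0.2401] size 0.06 0.105 yawx -8.8 px [176.3 237.8]
c [0.6028 0.0823] rect [0.6042, 0.0822] size 0.063 0.11 yawx 9.6 px [229.9 174.5]
c [ 0.6161 -0.0626] rect [0.6173, -0.0634] size 0.145 0.147 yawx 9.9 px [276.2 170.8]
c [0.7237 0.3063] rect [0.7244, 0.3065] size 0.108 0.108 yawx -22.1 px [160.6 137. ]
c [ 0.3738 -0.2985] rect [0.3727, -0.2919] size 0.06 0.075 yawx -9.3 px [200.1 301.4]
c [ 0.6139 -0.1108] rect [0.615, -0.105] size 0.139 0.142 yawx -80.0 px [307.5 210. ]
c [0.6045 0.08  ] rect [0.6047, 0.0825] size 0.062 0.111 yawx 9.3 px [284.8 158.4]
C
c [ 0.3713 -0.2793] rect [0.3701, -0.2723] size 0.063 0.079 yawx -9.3 px [200.1 301.4]
c [ 0.6241 -0.0817] rect [0.6252, -0.0756] size 0.146 0.149 yawx -80.0 px [307.5 210. ]
c [0.6142 0.1192] rect [0.6144, 0.1218] size 0.066 0.116 yawx 9.3 px [284.8 158.4]
shift [-17.1, -6.7, 129.8] yaw 0.0 psi 80.0 tilt -1.0 t 26.45
```

Call:
apply_moves --steps '[[-1,[-17,-7,40],0],[-1,[-17,-7,85],0],[-1,[-17,-7,125],0],[-1,[-17,-7,130],0],[-1,[-17,-7,130],0],[1,[-17,-7,130],0],[1,[-17,-7,130],0],[1,[-17,-7,130],0]]'

```text
t: 27.25
position: [0.3729, -0.2609, 0.0237]
eef_rot: [0.767, 0.642, 0.0, 0.002]
wrist_force: [1.3, 2.3, 9.6]
opening: 0.0603
finger_force: 98.2
```

Call:
apply_moves --steps '[[1,[0,0,0],0],[1,[0,0,0],0],[1,[0,0,-40],0],[1,[0,0,-80],0],[1,[0,0,-130],0],[1,[0,0,-150],0],[1,[0,0,-150],0]]'

```text
t: 27.95
position: [0.3727, -0.261, 0.1751]
eef_rot: [0.767, 0.642, -0.0, 0.004]
wrist_force: [-0.3, 0.2, -4.3]
opening: 0.0608
finger_force: 101.7
```

Run:
```python
from h import *
to(.604,.087,.18,99.9)
```

```text
shift [383.1, 166.8, -5.9] yaw -20.0 psi 79.9 tilt -1.0 t 27.95
```

Call:
apply_moves --steps '[[1,[45,20,-5],-5],[1,[90,40,-5],-10],[1,[135,60,-5],-15],[1,[180,80,-5],-20],[1,[225,100,-5],-20],[1,[270,120,-5],-20],[1,[315,140,-5],-20],[1,[360,158,-5],-20]]'

```text
t: 28.75
position: [0.5908, 0.0685, 0.1748]
eef_rot: [0.643, 0.765, -0.001, -0.001]
wrist_force: [0.7, -0.9, -4.4]
opening: 0.0606
finger_force: 101.3
```

Call:
apply_moves --steps '[[1,[14,13,0],0],[1,[14,13,0],0],[1,[14,13,0],0],[1,[14,13,0],0]]'

```text
t: 29.15
position: [0.6003, 0.0815, 0.1758]
eef_rot: [0.644, 0.765, -0.001, -0.001]
wrist_force: [0.3, -1.0, -3.3]
opening: 0.0608
finger_force: 101.4
```

Run:
```python
from h import *
to(.604,.087,.1145,99.9)
print(r.get_state()["opening"])
```

```text
shift [4.8, 4.7, 61.3] yaw -0.1 psi 99.8 tilt -1.0 t 29.15
0.060834295526334646
```

Call:
apply_moves --steps '[[1,[5,5,30],0],[1,[5,5,50],0],[1,[5,5,60],0],[1,[5,5,62],0],[1,[5,5,62],0],[1,[5,5,62],0]]'

```text
t: 29.75
position: [0.6056, 0.0879, 0.1157]
eef_rot: [0.644, 0.765, 0.001, 0.001]
wrist_force: [-1.1, 1.0, -3.6]
opening: 0.0609
finger_force: 101.4
```

Call:
apply_moves --steps '[[1,[-1,-1.5,2],0],[1,[-1,-1.5,3],0],[1,[-1,-1.5,4],0],[1,[-1,-1.5,4],0]]'

```text
t: 30.15
position: [0.6039, 0.0869, 0.1118]
eef_rot: [0.643, 0.765, 0.0, 0.001]
wrist_force: [-3.5, 0.2, 4.9]
opening: 0.0608
finger_force: 102.4
```

Contact made; release and go to the flat box A.

Call:
apply_moves --steps '[[-1,[0,0,0],0],[-1,[0,0,0],0],[-1,[0,0,0],0],[-1,[0,0,-45],0],[-1,[0,0,-95],0],[-1,[0,0,-100],0]]'

```text
t: 30.75
position: [0.6059, 0.087, 0.217]
eef_rot: [0.643, 0.765, 0.004, 0.005]
wrist_force: [0.5, 0.2, 0.3]
opening: 0.0851
finger_force: 0.0
```

Run:
```python
from h import *
to(.408,.2495,.12,81.3)
```

```text
shift [194.4, -168.1, 94.6] yaw 18.6 psi 99.9 tilt -0.9999 t 30.75
```

Call:
apply_moves --steps '[[-1,[30,-30,0],4],[-1,[70,-60,0],9],[-1,[110,-95,10],14],[-1,[150,-130,30],18.6],[-1,[194,-168,60],18.6],[-1,[194,-168,90],18.6],[-1,[194,-168,90],18.6],[-1,[194,-168,90],18.6]]'

```text
t: 31.55
position: [0.4051, 0.2494, 0.1205]
eef_rot: [0.758, 0.652, -0.0, 0.0]
wrist_force: [0.1, -0.7, 1.1]
opening: 0.0853
finger_force: 0.0
```

Run:
```python
from h import *
T=im("top");S=im("side")
print("A");find(T,.04,amin=100);find(S,.04,lo=(13,95,150),amin=100)
print("C on B");find(T,.146,amin=300);find(S,.146,lo=(13,95,190),amin=300)
to(.408,.2495,.012,81.3)
save(S,"s9.png",crop=(170,60,370,210),s=4)
```

```text
A
c [0.4059 0.2164] rect [0.4043, 0.2198] size 0.047 0.062 yawx 82.0 px [186.8 238.5]
c [0.6299 0.0952] rect [0.6305, 0.0942] size 0.079 0.133 yawx 2.2 px [227.1 170. ]
c [ 0.6289 -0.0649] rect [0.6305, -0.067] size 0.151 0.155 yawx 9.9 px [276.2 170.8]
c [0.7406 0.3181] rect [0.7412, 0.3185] size 0.112 0.113 yawx -22.1 px [160.6 137. ]
c [ 0.6303 -0.0647] rect [0.6316, -0.0582] size 0.152 0.156 yawx -80.0 px [307.6 210.1]
c [0.4065 0.2172] rect [0.404, 0.2254] size 0.064 0.064 yawx -4.6 px [205.7 150.4]
c [0.6404 0.2425] rect [0.641, 0.2453] size 0.077 0.137 yawx 10.4 px [284.5 137.7]
c [0.7485 0.3937] rect [0.7507, 0.4054] size 0.112 0.12 yawx 73.3 px [307.  109.3]
C on B
c [0.6018 0.0871] rect [0.6023, 0.0862] size 0.072 0.122 yawx 2.2 px [227.1 170. ]
c [ 0.6009 -0.0597] rect [0.6024, -0.0617] size 0.139 0.143 yawx 9.9 px [276.2 170.8]
c [0.7034 0.2917] rect [0.704, 0.292] size 0.103 0.103 yawx -22.1 px [160.6 137. ]
c [ 0.5947 -0.167 ] rect [0.5953, -0.1617] size 0.124 0.127 yawx -80.0 px [307.7 210. ]
c [0.603  0.0872] rect [0.603, 0.0908] size 0.06 0.111 yawx 9.9 px [284.5 137.7]
shift [0.6, 1.1, 109.5] yaw -0.1 psi 81.2 tilt -1.0 t 31.65
```

View pics/s9.png

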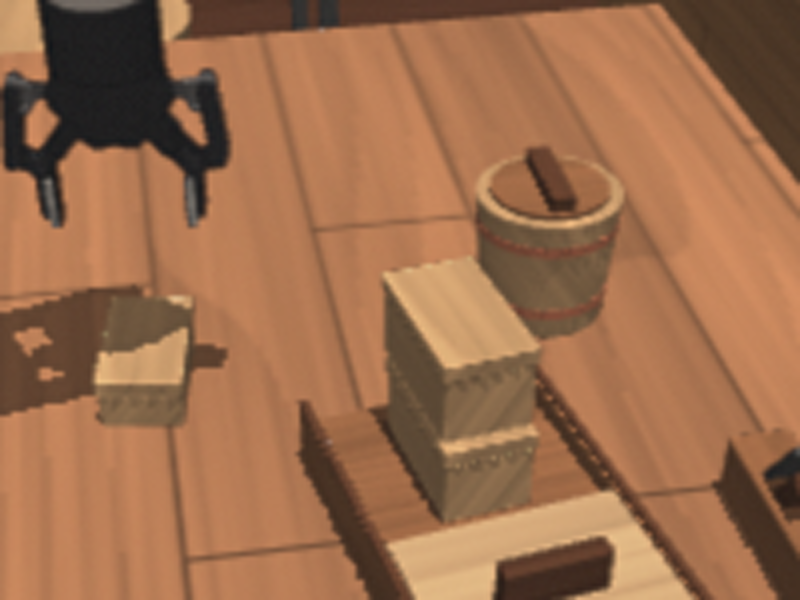

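Call:
apply_moves --steps '[[-1,[1,1,45],0],[-1,[1,1,90],0],[-1,[1,1,109],0],[-1,[1,1,109],0],[1,[1,1,109],0],[1,[1,1,109],0],[1,[1,1,109],0],[1,[1,1,109],0]]'

```text
t: 32.45
position: [0.4078, 0.2502, 0.0138]
eef_rot: [0.759, 0.651, 0.002, 0.001]
wrist_force: [0.1, -1.8, 7.3]
opening: 0.0598
finger_force: 98.3
```

Call:
apply_moves --steps '[[1,[0,0,0],0],[1,[0,0,-40],0],[1,[0,0,-80],0],[1,[0,0,-130],0],[1,[0,0,-180],0],[1,[0,0,-200],0],[1,[0,0,-200],0]]'

```text
t: 33.15
position: [0.4071, 0.2503, 0.2155]
eef_rot: [0.759, 0.651, 0.004, 0.002]
wrist_force: [0.6, 0.5, -3.5]
opening: 0.0603
finger_force: 100.0
```

Run:
```python
from h import *
to(.604,.086,.215,99.9)
```

```text
shift [-132.7, 219.5, 1.7] yaw -18.6 psi 81.3 tilt -1.0 t 33.15
```

Call:
apply_moves --steps '[[1,[-25,40,0],-4],[1,[-50,82,0],-8],[1,[-75,124,0],-13],[1,[-100,165,0],-18.6],[1,[-120,200,0],-18.6],[1,[-132,219,0],-18.6],[1,[-132,219,0],-18.6],[1,[-132,219,0],-18.6]]'

```text
t: 33.95
position: [0.6019, 0.0863, 0.21]
eef_rot: [0.644, 0.765, -0.001, -0.001]
wrist_force: [0.4, 0.5, -2.2]
opening: 0.0602
finger_force: 99.8
```

Call:
apply_moves --steps '[[1,[0,0,20],0],[1,[0,0,30],0],[1,[0,0,30],0],[1,[0,0,30],0]]'

```text
t: 34.35
position: [0.6023, 0.0869, 0.1818]
eef_rot: [0.643, 0.766, 0.0, -0.0]
wrist_force: [-0.3, 0.5, -1.7]
opening: 0.06
finger_force: 99.8
```

Run:
```python
from h import *
to(.604,.086,.163,99.9)
print(r.get_state()["opening"])
```

```text
shift [-1.2, 1.5, 18.8] yaw 0.0 psi 99.9 tilt -1.0 t 34.35
0.059998749335817184
```

Call:
apply_moves --steps '[[1,[-1,1.5,12],0],[1,[-1,1.5,17],0],[1,[-1,1.5,19],0],[1,[-1,1.5,19],0],[1,[-1,1.5,21],0],[1,[-1,1.5,21],0]]'

```text
t: 34.95
position: [0.6042, 0.0856, 0.1605]
eef_rot: [0.644, 0.765, -0.0, 0.0]
wrist_force: [-0.4, -0.5, -1.6]
opening: 0.0601
finger_force: 99.8
```

Call:
apply_moves --steps '[[1,[0,0,1],0],[1,[0,0,1],0],[-1,[0,0,1],0],[-1,[0,0,1],0],[-1,[0,0,1],0],[-1,[0,0,-40],0],[-1,[0,0,-80],0],[-1,[0,0,-80],0]]'

```text
t: 35.75
position: [0.606, 0.0857, 0.2464]
eef_rot: [0.643, 0.765, 0.003, 0.004]
wrist_force: [-0.6, -0.3, -0.8]
opening: 0.0855
finger_force: 0.0
```

Call:
apply_moves --steps '[[-1,[-40,-40,0],0],[-1,[-60,-90,0],0],[-1,[-100,-140,0],0],[-1,[-100,-180,0],0],[-1,[-100,-220,0],0],[-1,[-100,-220,0],0],[-1,[-100,-220,0],0],[-1,[-100,-220,0],0]]'

```text
t: 36.55
position: [0.4056, -0.0507, 0.2406]
eef_rot: [0.643, 0.766, 0.0, 0.0]
wrist_force: [0.4, 1.1, -0.0]
opening: 0.0859
finger_force: 0.0
```

Run:
```python
from h import *
T=im("top");S=im("side")
find(T,.186,amin=300);find(S,.186,lo=(13,95,190),amin=300); print("cover");find(T,.045,amin=1500);print(r.get_state()["position"],r.get_state()["wrist_force"])
save(S,"s10.png",crop=(170,60,430,255),s=3)
```

```text
c [0.6025 0.0847] rect [0.6031, 0.0841] size 0.06 0.11 yawx 10.0 px [227.  166.2]
c [ 0.593  -0.0593] rect [0.5914, -0.058] size 0.133 0.134 yawx 9.9 px [276.7 169.9]
c [0.6892 0.2817] rect [0.6899, 0.2821] size 0.099 0.1 yawx -22.1 px [160.7 137. ]
c [ 0.5809 -0.2056] rect [0.5816, -0.201] size 0.115 0.117 yawx -80.1 px [307.6 209.9]
c [0.6044 0.0817] rect [0.6042, 0.0851] size 0.061 0.11 yawx 10.1 px [286.3 124.7]
cover
c [ 0.6306 -0.0663] rect [0.6288, -0.0648] size 0.15 0.151 yawx 9.9 px [276.7 169.9]
[ 0.4056568  -0.05050466  0.24034058] [-0.77128027  0.06775818  0.49242677]
```

View pics/s10.png

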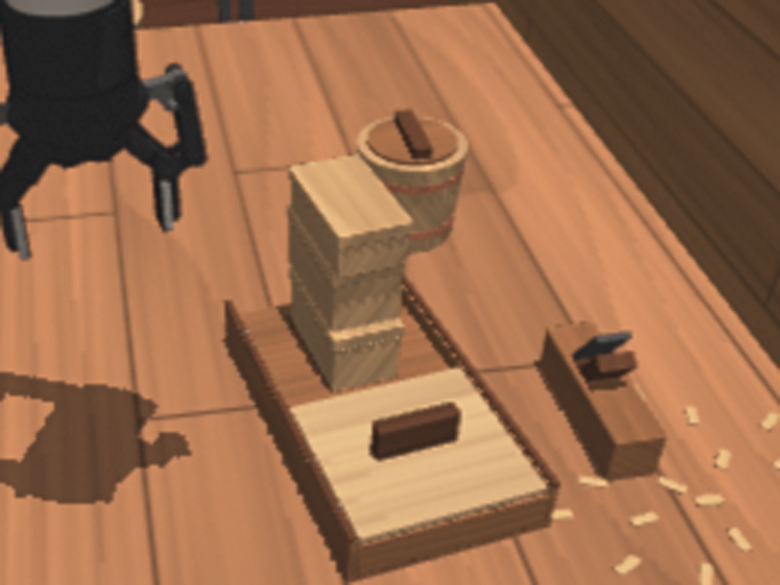

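```bash
python3 -c "
from bench import r
print(r.finish_job())"
```

```text
the job is handed in; nothing more can be done
None
```

The job is handed in: both handles are in the compartment, the cover is home, and the three boxes on the bench (two tall, one flat on top) stand in one column on the panel; the hand-in gave no verdict.

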